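Close up the nests and set the rotary stop

ROBOT

A 6-joint arm with a two-finger parallel gripper is mounted at the origin on a cart in front of the work surface, level with it; the furniture and walls round the work are solid. World frame = base frame: x ahead of the robot, y to its left, z up, the work surface at z = 0. Lengths are in mm, angles in rad, forces in N, time in s.
With the tool pointing down it reaches from about 350 to 875 mm from the base axis. Payload 15.5 kg.
Tool frame: the origin (TCP) lies at the very end of the fingers, on their centre line; the grasp point (between the pads) lies 19 mm behind it (arm.tcp_to_grasp is the distance from the TCP to the grasp point, in mm); z points along the fingers, y is the direction in which the jaws open and shut (so a half turn about z gives the same grasp; the last joint's range is limited). The gripper opens to 85 mm and grips with 20 to 120 N. Pads are 22 mm wide; open, the fingers measure 114 mm over their backs; the gripper's body (76 mm by 85 mm) begins 54 mm behind the grasp point. The pads swing forward as they close: fully open they stand 13 mm farther back than shut.
Start: joints at [-1.373, 0.494, 1.345, -0, 1.302, -0.096], TCP at [180.397, -598.401, 231.277] pointing down, gripper open.
Joint ranges: [-2.91, 2.91], [-0.82, 2.16], [0.22, 2.67], [-1.22, 4.37], [0.12, 2.79], [-3.08, 3.08]. Speed limits (rad/s): [1.89, 1.89, 2.57, 3.01, 3.01, 3.01].

INTERFACE

Orientations are given as a 3x3 rotation matrix whose columns are the frame's x, y, z axes.
In Python, from plant import arm gives the robot as it stands.
- The arm moves only by the tool drive_tool, never from a script. Its argument "steps" is text: rows parted by semicolons, each of 7 numbers parted by spaces: the opening in per cent of the stroke, from 0 (shut) to 100 (fully open), then the shift along the tool's x, y, z in cm, then the turn, a rotation vector about the tool's x, y, z in rad. In form: hand x y z wx wy wz; .... A call has exactly 5 rows; each row is the pose to reach, as a shift and turn from the pose commanded when the call began, along the tool's axes at that moment; what a row does not reach only later rows make up. A row lasts 1/12 s, in which the tool goes at most 41.7 mm and 7.16 degrees, less where a joint would pass 70% of its speed; a pose out of reach is approached as far as the arm can. A call with a gripper value outside its range is refused whole. The fingers move at their own pace and stop on an object; "grip_force" is the grip in N (left out, the last holds). Time passes only in rows, so rows that repeat a pose let the fingers close, or fill a call up. It gives the time, the measured TCP pose, the force and the opening at its end, in the units of the state.
- arm.read_state(): the state, without advancing time (a new reading comes with each control period).
- arm.capture(name): name is "side" or "top" or "wrist"; returns a dict with "color" (400x640x3 uint8, blue, green, red), "fx", "fy", "cx", "cy" (pixels), "rvec" (rotation vector, rad) and "tvec" (3), from world to camera coordinates, as OpenCV has them. Camera axes: x right, y down, z forward; pixel columns grow to the right and rows downward; lengths in mm; the calibration is good to about 2 mm. The wrist camera is an equidistant fisheye: a pixel r from the principal point sees the ray r / f radians off the axis. A picture is of the moment at which its call begins. There is no depth.
- arm.sign_off(): hands the job in, once; it reports no verdict.
The state is a dict: "time_s": time; "joints": joint angles; "joint_vel": joint speeds; "effort": joint torques, N m; "tcp_pos": TCP position; "orientation": TCP orientation; "contact_force": force on the tool from outside, world axes, zero at the start; "moment": the same for the moment, N m; "gripper_width": finger opening in mm.
Only numpy, scipy, OpenCV 4.12 (cv2) and the standard library are available. Lean on these libraries where they do the work, as an engineer would, in place of code of your own. Each camera call takes 0.05 s, during which the arm holds its last target.

TASK

On the aluminium fixture, slide the loose nest block along its channel until it butts flush against the fixed nest block. Then turn the indexing knob clockwise to the third click counted from its home stop, so that its steel finger stands behind the block, and finish while still holding the knob there in the gripper, so that a colleague can tighten its lock screw.

Things in the scene. Friction and masses are not known exactly. Their poses are not given: they have to be found in the camera images.
- fixture: aluminium base plate 84 x 240 x 10 mm (x, y, z), fixed to the bench; origin: centre of its underside, z up, y along the plate from the knob's end to the fixed nest's end. On its top a channel along y, 49 mm wide, between two steel lips 4 mm high. The knob's axis is upright at x = 0, y = -82 mm; a white bar on the dial plate round it marks home, white pips stops 1 to 5
- fixed_face (a point): centre of the fixed nest block's free end face, which looks along the fixture's -y (y = 49 mm, 18 mm above the bench); axes as the fixture's. That block, fast in the channel, is of the same shape as the loose one
- nest_mid (a point): centre of the loose nest block, 22 mm above the bench; axes as the fixture's. A grey block 44 mm (x) by 66 mm (y), from 10 to 26 mm above the bench, with two cream strips on top up to 34 mm (6 mm wide, outer faces 32 mm apart). It stands loose in the channel (2.5 mm play a side), 10 to 28 mm short of the fixed block; flush when its centre is 33 mm from the fixed face
- index_knob (a joint): knob angle, rad: 0 at home, grows clockwise seen from above. It clicks every 24 degrees: stops at 0.419, 0.838, 1.257 (third), 1.676, 2.094; ends 0.04 beyond home and the fifth. Starts between home and the first stop, mostly in one of the two. A detent takes about 0.08 N m to leave; the knob stays when let go. While the nest is not home its finger strikes the nest's side before the third stop
- knob_grip (a point): on the knob's upright axis, 54 mm above the bench; turns with the knob: x along its black grip bar (44 long, 12 thick, from 38 to 66 mm above the bench), z up. Below the bar a round skirt (radius 24 mm) and, 16 to 28 mm above the bench, a steel finger 10 mm wide reaching 62 mm from the axis along +x; at the third stop it points along the fixture's +y, 3 mm short of the nest when that is home
There are look-alikes about, which are no part of the job. There is more than one size of the part that bears nest_mid; the job needs the larger.

How it is judged (in metres and radians):
On the way:
1. the loose nest block is butted flush against the fixed one (y of nest_mid in the frame of fixture above 0.014 m and z of nest_mid in the frame of fixture below 0.025 m), for 0.2 s.
At the end, for the whole second after the job is handed in: The loose nest block sits flat in the channel with at most 2 mm of gap to the fixed block; the knob is at rest at its third stop (1.257 rad, within 0.1 rad) and the fingers still grip it (more than 2 N) (all of step 1 and angle between the y axis of nest_mid and the y axis of fixture, either way round below 0.06 rad and angle between nest_mid's own z axis and vertical below 0.06 rad and value of joint index_knob between 1.157 and 1.357 rad and velocity of joint index_knob between -0.1 and 0.1 rad/s and contact force between the fingers and index_knob above 2 N); the arm keeps its last pose, push and grip.
It also fails if it takes over 48 s, if anything falls off the work surface, if the arm or the gripper's body presses on something with over 40 N, if the wrist force passes 120 N, or if a joint passes its speed limit or range.

## Working session

There is one attempt and no reset: what is moved stays moved. The work goes in short steps, Python scripts to look and compute and a tool call to move; the robot and the scene stay as the last step left them, time stands still between calls to the robot, and variables do not carry over. Pictures are saved under pics/ and viewed, and the job is handed in when it is done.

Besides the shell and the picture viewer there is one more tool, called after "Emit:" in YAML: its name, and indented under it one key for each argument. drive_tool: Moves the arm, as the interface text tells. Its arguments: {"type":"object","properties":{"steps":{"type":"string"},"grip_force":{"type":"number"}},"required":["steps"]}

```bash
ls; mkdir -p pics; python3 - <<'E'
from plant import arm
import cv2
print(arm.read_state())
for n in("top","side","wrist"):
    c=arm.capture(n); cv2.imwrite(f"pics/{n}0.png",c["color"]); print(n,{k:v for k,v in c.items() if k!="color"})
E
```

```text
pics
{'time_s': 0.0, 'joints': array([-1.37353121e+00,  4.94164494e-01,  1.34612747e+00, -1.38665309e-05,
        1.30250342e+00, -9.54648053e-02]), 'joint_vel': array([-0.00135716,  0.00098364, -0.00098758, -0.00178637,  0.0004171 ,
        0.0008792 ]), 'effort': array([ 1.04901505e-03, -8.82174540e+01, -3.83869672e+01, -1.91045647e-04,
        1.02920638e-02,  6.10149073e-05]), 'tcp_pos': array([ 180.30356757, -598.05272119,  230.71311566]), 'orientation': array([[ 9.57458629e-01,  2.88570462e-01, -2.48832421e-04],
       [ 2.88570552e-01, -9.57457911e-01,  1.17678590e-03],
       [ 1.01339081e-04, -1.19852952e-03, -9.99999277e-01]]), 'contact_force': array([-0.89918091, -0.14096536,  0.67700666]), 'moment': array([-0.00487747,  0.0453664 , -0.0124243 ]), 'gripper_width': 85.20638559617615}
top {'fx': 453.30105658048956, 'fy': 453.30105658048956, 'cx': 317.4304521498821, 'cy': 193.79815345567252, 'rvec': array([ 2.02048216, -2.1968386 ,  0.23560184]), 'tvec': array([112.14180935, 647.50640948, 778.66938128])}
side {'fx': 516.508031560459, 'fy': 516.508031560459, 'cx': 317.3414874890872, 'cy': 198.74941080781497, 'rvec': array([ 0.54452376, -2.41437738,  1.56062277]), 'tvec': array([612.20829077, 171.82120414, 780.91254039])}
wrist {'fx': 309.70691628693146, 'fy': 309.70691628693146, 'cx': 318.3405631486819, 'cy': 195.08790630574276, 'rvec': array([-2.31219204,  1.71621374,  0.27122742]), 'tvec': array([-624.98716754,  -39.75429894,  380.27662419])}
```

View pics/top0.png

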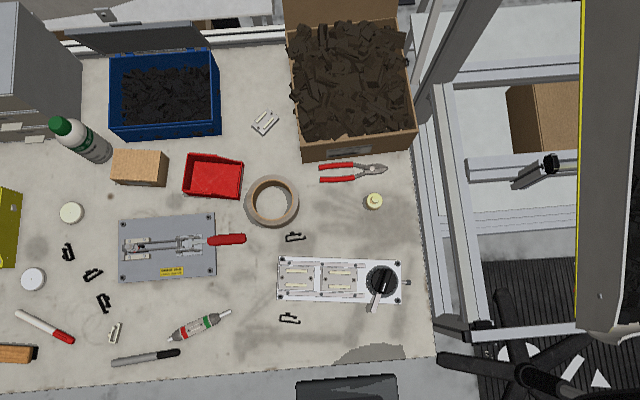

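View pics/side0.png

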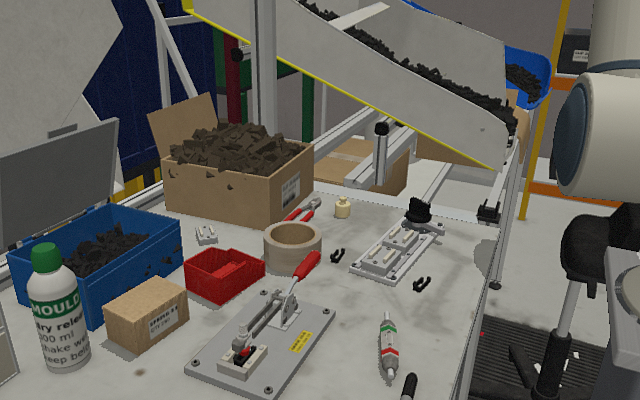

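View pics/wrist0.png

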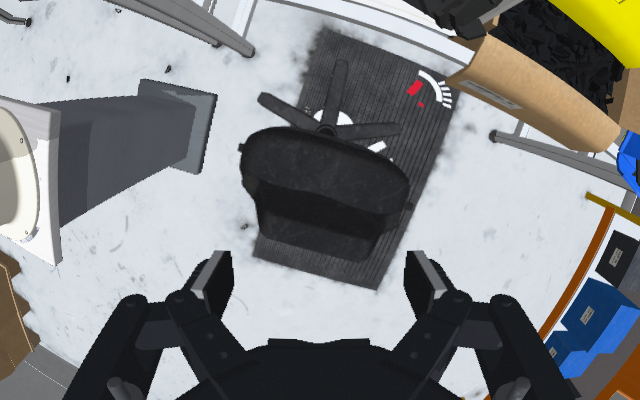

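Top view: the fixture spans (277..405, 256..305), with the knob at about (382,282) and the nests at about (297,277) and (342,277). I'll enlarge these.

```bash
cat > h.py <<'E'
import cv2,numpy as np
from plant import arm
def cam(c):
    R=cv2.Rodrigues(np.array(c["rvec"]))[0]; return R,np.array(c["tvec"])
def ray(c,u,v,z,fish=False):
    R,t=cam(c); x=(u-c["cx"])/c["fx"]; y=(v-c["cy"])/c["fy"]
    if fish:
        th=np.hypot(x,y); d=np.array([x/th*np.sin(th),y/th*np.sin(th),np.cos(th)]) if th>0 else np.array([0,0,1.])
    else: d=np.array([x,y,1.])
    o=-R.T@t; d=R.T@d
    return o+d*(z-o[2])/d[2]
def proj(c,P,fish=False):
    R,t=cam(c); p=np.atleast_2d(P)@R.T+t
    if fish:
        r=np.hypot(p[:,0],p[:,1]); th=np.arctan2(r,p[:,2]); k=th/np.maximum(r,1e-9)
        return np.c_[c["fx"]*k*p[:,0]+c["cx"],c["fy"]*k*p[:,1]+c["cy"]]
    return np.c_[c["fx"]*p[:,0]/p[:,2]+c["cx"],c["fy"]*p[:,1]/p[:,2]+c["cy"]]
E
python3 - <<'E'
from h import *
c=arm.capture("top")
for p in [(278,256),(406,258),(400,305),(277,300),(382,282)]: print(p,ray(c,*p,10).round(1))
def crop(im,x,y,w,h,s): return cv2.resize(im[y:y+h,x:x+w],None,fx=s,fy=s,interpolation=cv2.INTER_CUBIC)
cv2.imwrite("pics/t1.png",crop(c["color"],268,245,150,75,5.3))
s=arm.capture("side")
cv2.imwrite("pics/s1.png",crop(s["color"],340,190,110,100,6))
E
```

```text
(278, 256) [550.4 143.7  10. ]
(406, 258) [ 525.8 -104.5   10. ]
(400, 305) [438.4 -82.   10. ]
(277, 300) [467.2 151.   10. ]
(382, 282) [484.1 -52.7  10. ]
```

View pics/t1.png

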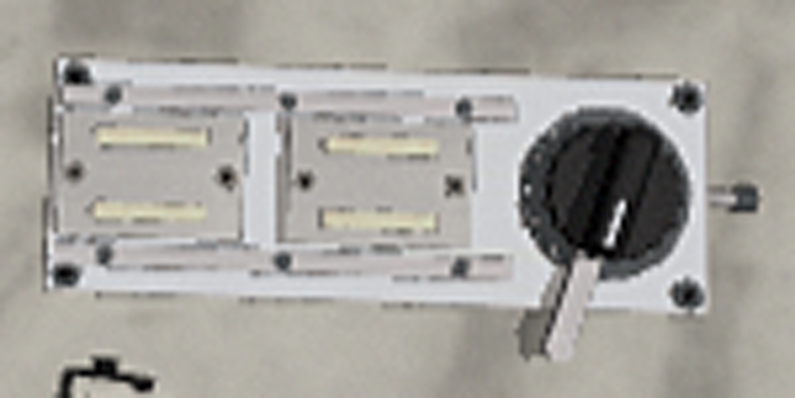

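View pics/s1.png

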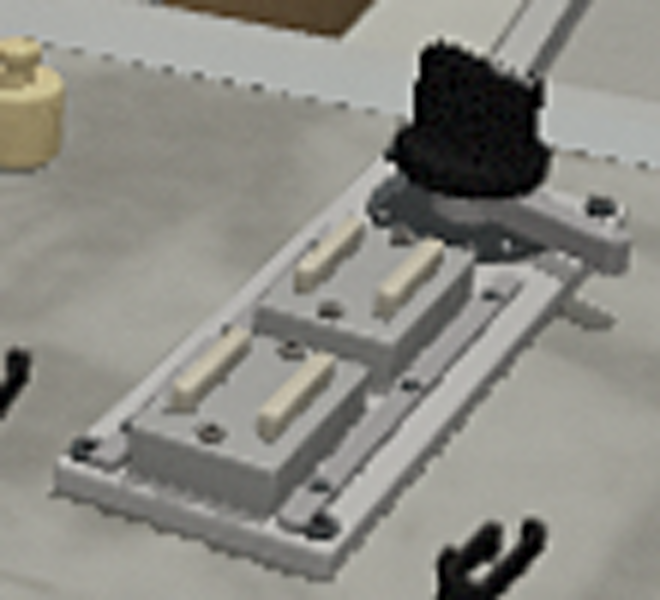

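```bash
cat >> h.py <<'E'
def fw(p,x,y,z): # fixture->world
    c,s=np.cos(p[2]),np.sin(p[2]); return np.array([p[0]+c*x-s*y,p[1]+s*x+c*y,z])
E
python3 - <<'E'
from h import *
from scipy.optimize import least_squares
t=arm.capture("top"); s=arm.capture("side")
T=lambda x,y:(268+x/5.3,245+y/5.3); S=lambda x,y:(340+x/6,190+y/6)
obs=[(t,T(57,57),(42,120,10)),(t,T(708,80),(42,-120,10)),(t,T(708,312),(-42,-120,10)),(t,T(47,290),(-42,120,10))]
obs2=[(s,S(60,465),(42,120,10)),(s,S(335,555),(-42,120,10))]
for O in (obs,obs2,obs+obs2):
    f=lambda p:np.concatenate([proj(c,fw(p,*P))[0]-u for c,u,P in O])
    r=least_squares(f,[490,30,0.05]); print(r.x.round(4),r.fun.round(2))
p=r.x
print("knob grip",fw(p,0,-82,54))
def loc(w): 
    c_,s_=np.cos(p[2]),np.sin(p[2]); d=w[:2]-p[:2]; return np.array([c_*d[0]+s_*d[1],-s_*d[0]+c_*d[1]]).round(1)
for n,q,z in [("loose near-knob end",(475,180),26),("loose far end",(282,180),26),("fixed end",(244,180),26),("strip corners",(320,145),34),("",(440,145),34),("",(320,215),34),("",(438,222),34),("fixed strips",(95,137),34),("",(210,137),34)]:
    print(n,loc(ray(t,*T(*q),z)))
print("finger tip",loc(ray(t,*T(560,355),28)),"bar mark",loc(ray(t,*T(620,205),66)),loc(ray(t,*T(608,245),66)))
E
```

```text
[ 4.953513e+02  2.818280e+01 -1.169000e-01] [-0.14 -0.13  0.2  -0.32  0.47  0.29 -0.53  0.1 ]
[ 4.905909e+02  3.382310e+01 -1.252000e-01] [-0.38 -0.41  0.37  0.32]
[ 4.945119e+02  2.900900e+01 -1.106000e-01] [-0.69  0.73 -0.31 -0.25  0.23  0.38 -0.82  1.   -0.76 -1.88  0.04 -1.66]
knob grip [485.45879283 -52.48973842  54.        ]
loose near-knob end [  2.6 -34.1]
loose far end [ 0.7 34.9]
fixed end [ 0.3 48.5]
strip corners [13.1 21.7]
 [ 14.2 -20.9]
 [-11.3  21.2]
 [-12.6 -20.5]
fixed strips [ 13.7 101.8]
 [14.8 60.9]
finger tip [-57.1 -64.2] bar mark [ -5.7 -80.1] [-19.2 -76. ]
```

```bash
python3 - <<'E'
from h import *
for n in("top","side"):
    c=arm.capture(n); R,t=cam(c); print(n,"pos",(-R.T@t).round(),"axis",R[2].round(2))
    im=c["color"].copy()
    path=[(180,-598,231),(300,-500,231),(400,-400,231),(450,-250,231),(480,-100,231),(495,28,231),(495,28,100)]
    for k,P in enumerate(path+[(0,0,0),(350,-300,0),(350,0,0),(600,-300,0),(800,-300,0)]):
        u=proj(c,P)[0].round().astype(int); print(P,u)
        cv2.circle(im,tuple(map(int,u)),3,(0,0,255) if k<7 else (255,0,255),-1); cv2.putText(im,str(k),tuple(map(int,u+4)),0,.45,(0,0,255),1)
    cv2.imwrite(f"pics/{n}p.png",im)
E
```

```text
top pos [473.  71. 899.] axis [ 0.21 -0.02 -0.98]
(180, -598, 231) [840 476]
(300, -500, 231) [742 386]
(400, -400, 231) [653 318]
(450, -250, 231) [542 291]
(480, -100, 231) [436 278]
(495, 28, 231) [347 275]
(495, 28, 100) [342 278]
(0, 0, 0) [383 571]
(350, -300, 0) [519 343]
(350, 0, 0) [362 357]
(600, -300, 0) [497 213]
(800, -300, 0) [481 120]
side pos [298. 841. 468.] axis [ 0.37 -0.83 -0.41]
(180, -598, 231) [608  77]
(300, -500, 231) [553  80]
(400, -400, 231) [504  83]
(450, -250, 231) [469  94]
(480, -100, 231) [439 108]
(495, 28, 231) [412 124]
(495, 28, 100) [405 197]
(0, 0, 0) [722 312]
(350, -300, 0) [504 196]
(350, 0, 0) [484 259]
(600, -300, 0) [397 177]
(800, -300, 0) [322 164]
```

View pics/topp.png

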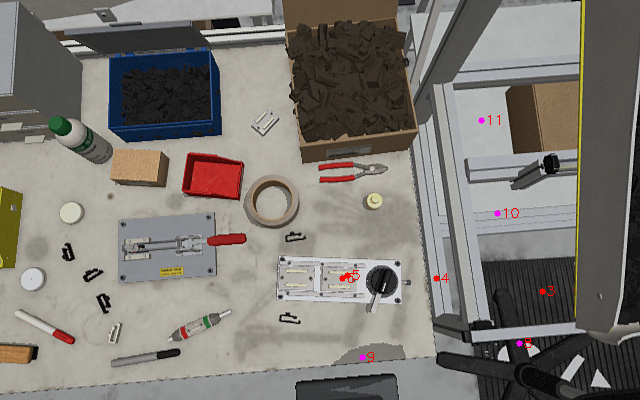

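View pics/sidep.png

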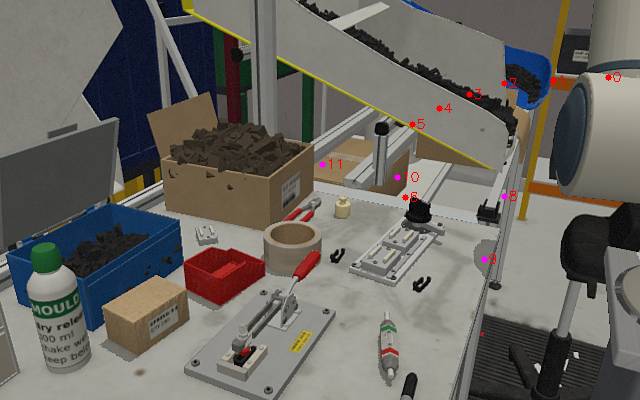

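```bash
python3 - <<'E'
from h import *
t=arm.capture("top"); s=arm.capture("side")
P=[np.c_[cam(c)[0],cam(c)[1]] for c in (t,s)]
def n(c,u): return np.array([(u[0]-c["cx"])/c["fx"],(u[1]-c["cy"])/c["fy"]],float)
for a,b in [((575,330),(492,168)),((625,340),(512,140)),((575,330),(512,140)),((584,0),(190,8)),((463,337),(490,212)),((549,163),(381,128))]:
    X=cv2.triangulatePoints(P[0],P[1],n(t,a),n(s,b)).ravel(); X=X[:3]/X[3]; print(a,b,X.round(),proj(t,X).round(),proj(s,X).round())
E
```

```text
(575, 330) (492, 168) [ 381. -393.   32.] [[574. 323.]] [[498. 168.]]
(625, 340) (512, 140) [ 357. -443.   91.] [[624. 337.]] [[514. 140.]]
(575, 330) (512, 140) [ 368. -349.  116.] [[577. 336.]] [[507. 140.]]
(584, 0) (190, 8) [1002. -278.  349.] [[ 528. -100.]] [[244.  16.]]
(463, 337) (490, 212) [ 368. -195.    3.] [[463. 338.]] [[489. 212.]]
(549, 163) (381, 128) [ 671. -372.   94.] [[549. 163.]] [[381. 128.]]
```

Emit:
drive_tool:
  steps: "100 0 -4 -0.8 0 0 0; 100 0 -8 -1.6 0 0 0; 100 0 -12 -2.4 0 0 0; 100 0 -16 -3.2 0 0 0; 100 0 -20 -4 0 0 0"
  grip_force: 40

```text
time_s: 0.97
tcp_pos: [122.2, -405.0, 271.4]
orientation: [[0.957, 0.289, -0.0], [0.289, -0.957, 0.0], [0.0, -0.0, -1.0]]
contact_force: [0.0, -0.3, 0.4]
gripper_width: 85.3
```

```bash
cat >> h.py <<'E'
from scipy.spatial.transform import Rotation as Ro
def plan(pts,hand=100):
    """pts: list of (x,y,z,yaw of tool x); tool down. prints rows rel. to present pose"""
    s=arm.read_state(); p0=s["tcp_pos"]; R0=s["orientation"]; out=[]
    for x,y,z,a in pts:
        R=np.array([[np.cos(a),np.sin(a),0],[np.sin(a),-np.cos(a),0],[0,0,-1]]).T
        R=np.c_[[np.cos(a),np.sin(a),0],[np.sin(a),-np.cos(a),0],[0,0,-1]]
        d=R0.T@(np.array([x,y,z])-p0)/10; w=Ro.from_matrix(R0.T@R).as_rotvec()
        out.append(f"{hand} "+" ".join("%.2f"%v for v in d)+" "+" ".join("%.3f"%v for v in w))
    print("tcp",p0.round(1),"yaw",np.arctan2(R0[1,0],R0[0,0]).round(3),"t",s["time_s"],"w",s["gripper_width"]);print(";\n".join(out))
E
python3 - <<'E'
from h import *
r=420;
pts=[]
for k in range(1,6):
    a=-1.28+0.095*k if False else np.arctan2(-403,121)+0.095*k; pts.append((r*np.cos(a),r*np.sin(a),270,0.292+0.1*k))
plan(pts)
E
```

```text
tcp [ 122.2 -405.   271.4] yaw 0.293 t 0.9667 w 85.32659294913164
100 3.93 -0.49 0.14 -0.000 -0.000 -0.099;
100 7.87 -1.05 0.14 -0.000 -0.000 -0.199;
100 11.75 -1.98 0.14 -0.000 -0.000 -0.299;
100 15.52 -3.28 0.14 -0.000 -0.000 -0.399;
100 19.16 -4.93 0.14 -0.000 -0.000 -0.499
```

Emit:
drive_tool:
  steps: "100 3.9 -0.5 0.1 0 0 -0.1; 100 7.8 -1.1 0.1 0 0 -0.2; 100 11.7 -2 0.1 0 0 -0.3; 100 15.5 -3.3 0.1 0 0 -0.4; 100 19.2 -4.9 0.1 0 0 -0.5"

```text
time_s: 1.38
tcp_pos: [293.9, -303.8, 270.6]
orientation: [[0.699, 0.715, 0.001], [0.715, -0.699, -0.001], [-0.0, 0.001, -1.0]]
contact_force: [1.1, -1.3, 0.2]
gripper_width: 85.3
```

```bash
python3 - <<'E'
from h import *
r=420;s=arm.read_state()["tcp_pos"];a0=np.arctan2(s[1],s[0])
plan([((r+5*k)*np.cos(a0+.09*k),(r+5*k)*np.sin(a0+.09*k),270-4*k,0.79+0.1*k) for k in range(1,6)])
E
```

```text
tcp [ 293.9 -303.8  270.6] yaw 0.797 t 1.3833 w 85.30570384791058
100 3.82 0.17 0.46 0.001 0.000 -0.093;
100 7.69 0.26 0.86 0.001 0.000 -0.193;
100 11.61 -0.01 1.26 0.001 0.000 -0.293;
100 15.52 -0.65 1.66 0.001 0.000 -0.393;
100 19.41 -1.65 2.06 0.001 0.000 -0.493
```

Emit:
drive_tool:
  steps: "100 3.8 0.2 0.4 0 0 -0.09; 100 7.7 0.3 0.8 0 0 -0.19; 100 11.6 0 1.2 0 0 -0.29; 100 15.5 -0.6 1.6 0 0 -0.39; 100 19.4 -1.6 2 0 0 -0.49"

```text
time_s: 1.8
tcp_pos: [418.5, -153.8, 250.3]
orientation: [[0.279, 0.96, 0.001], [0.96, -0.279, -0.001], [-0.0, 0.001, -1.0]]
contact_force: [0.9, -0.9, 0.0]
gripper_width: 85.4
```

```bash
python3 - <<'E'
from h import *
s=arm.read_state()["tcp_pos"]; g=np.array([490,-10,200])
plan([(*(s+(g-s)*k/5),1.285+(1.454-1.285)*k/5) for k in range(1,6)]); print(np.linalg.norm(g-s)/5)
E
```

```text
tcp [ 418.5 -153.8  250.3] yaw 1.288 t 1.8 w 85.40569457507101
100 3.16 0.57 1.01 0.001 0.000 -0.031;
100 6.32 1.14 2.01 0.001 0.000 -0.065;
100 9.48 1.70 3.02 0.001 0.000 -0.099;
100 12.64 2.27 4.02 0.001 0.000 -0.133;
100 15.80 2.84 5.03 0.001 0.000 -0.166
33.648664501901045
```

Emit:
drive_tool:
  steps: "100 3.2 0.6 1 0 0 -0.03; 100 6.3 1.1 2 0 0 -0.06; 100 9.5 1.7 3 0 0 -0.1; 100 12.6 2.3 4 0 0 -0.13; 100 15.8 2.8 5 0 0 -0.166"

```text
time_s: 2.22
tcp_pos: [489.5, -10.1, 200.0]
orientation: [[0.12, 0.993, 0.001], [0.993, -0.12, -0.0], [-0.0, 0.001, -1.0]]
contact_force: [0.9, -0.7, 0.3]
gripper_width: 85.3
```

```bash
python3 - <<'E'
from h import *
print(arm.read_state()["tcp_pos"])
import pickle
c=arm.capture("wrist"); cv2.imwrite("pics/w1.png",c["color"]); pickle.dump(c,open("w1.pkl","wb"))
p=[495.2,28.4,-.1165]
im=c["color"].copy()
for P in [(42,120,10),(42,-120,10),(-42,-120,10),(-42,120,10),(0,-82,66),(0,49,26),(0,0,34)]:
    u=proj(c,fw(p,*P),True)[0]; print(P,u.round(1)); cv2.circle(im,tuple(map(int,u.round())),2,(0,0,255),-1)
cv2.imwrite("pics/w1p.png",im)
E
```

```text
[489.52299443 -10.06308078 199.98054493]
(42, 120, 10) [357.9  25.8]
(42, -120, 10) [354.  236.8]
(-42, -120, 10) [283.5 237. ]
(-42, 120, 10) [278.3  26. ]
(0, -82, 66) [318.7 226.8]
(0, 49, 26) [318.3  89.3]
(0, 0, 34) [318.5 138. ]
```

View pics/w1p.png

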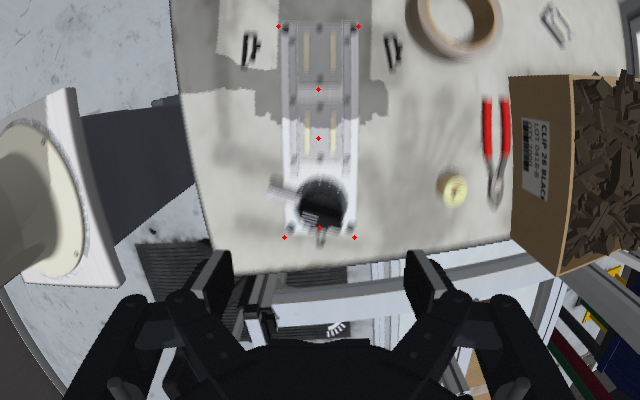

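```bash
python3 - <<'E'
from h import *
print(arm.read_state()["tcp_pos"])
import pickle
c=arm.capture("wrist");c=arm.capture("wrist"); pickle.dump(c,open("w1.pkl","wb"))
p=[495.2,28.4,-.1165]
im=cv2.resize(c["color"][10:260,190:450],None,fx=3,fy=3,interpolation=cv2.INTER_CUBIC)[:600]
cv2.imwrite("pics/w2.png",im)
for P in [(42,120,10),(42,-120,10),(-42,-120,10),(-42,120,10),(0,-82,66),(0,49,26),(0,0,34)]:
    u=proj(c,fw(p,*P),True)[0]; u=(u-[190,10])*3; print(P,u.round(1)); cv2.circle(im,tuple(map(int,u.round())),3,(0,0,255),-1)
cv2.imwrite("pics/w2p.png",im)
E
```

```text
[490.7814087   -6.05695512 198.39170585]
(42, 120, 10) [506.5  52.7]
(42, -120, 10) [492.2 686.6]
(-42, -120, 10) [280.8 686.4]
(-42, 120, 10) [267.2  52.6]
(0, -82, 66) [386.5 657.1]
(0, 49, 26) [386.8 243.8]
(0, 0, 34) [386.7 390.4]
```

View pics/w2p.png

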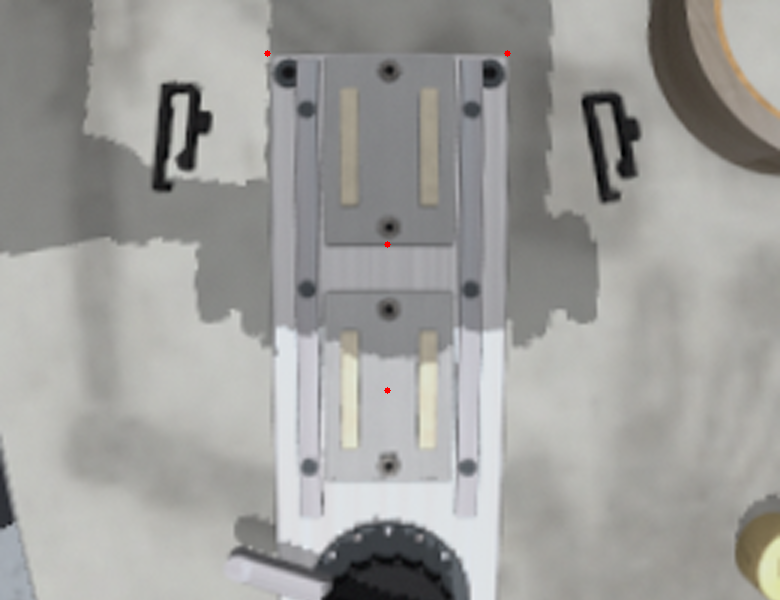

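```bash
python3 - <<'E'
from h import *
p=[495.2,28.4,-.1165]; t=fw(p,0.5,0.5,0); a=np.pi/2+p[2]
plan([(*t[:2],z,a) for z in (160,125,85,45,35)],70)
E
```

```text
tcp [489.1  -9.9 199.6] yaw 1.452 t 2.3667 w 85.26949556703639
70 3.92 0.21 3.96 -0.001 -0.000 -0.002;
70 3.92 0.21 7.46 -0.001 -0.000 -0.002;
70 3.92 0.22 11.46 -0.001 -0.000 -0.002;
70 3.92 0.22 15.46 -0.001 -0.000 -0.002;
70 3.92 0.22 16.46 -0.001 -0.000 -0.002
```

Emit:
drive_tool:
  steps: "70 2.5 0.1 2.5 0 0 0; 70 3.9 0.2 6 0 0 0; 70 3.9 0.2 10 0 0 0; 70 3.9 0.2 14 0 0 0; 70 3.9 0.2 15.5 0 0 0"

```text
time_s: 2.78
tcp_pos: [493.6, 26.3, 41.8]
orientation: [[0.122, 0.992, -0.004], [0.992, -0.122, 0.0], [-0.0, -0.004, -1.0]]
contact_force: [-1.0, -0.3, 0.3]
gripper_width: 60.0
```

```bash
python3 - <<'E'
from h import *
arm.capture("top");arm.capture("top")
p=[495.2,28.4,-.1165]; t=fw(p,0.5,0.5,0); a=np.pi/2+p[2]
c=arm.capture("wrist");cv2.imwrite("pics/w3.png",c["color"])
s=arm.capture("side");cv2.imwrite("pics/s3.png",cv2.resize(s["color"][100:310,310:490],None,fx=2.8,fy=2.8,interpolation=cv2.INTER_CUBIC))
plan([(*t[:2],z,a) for z in (35,25,20,14,13)],70)
E
```

```text
tcp [495.9  26.2  46.1] yaw 1.448 t 2.9833 w 59.621827960169774
70 0.26 -0.05 1.11 0.000 0.000 -0.006;
70 0.26 -0.05 2.11 0.000 0.000 -0.006;
70 0.26 -0.05 2.61 0.000 0.000 -0.006;
70 0.26 -0.05 3.21 0.000 0.000 -0.006;
70 0.26 -0.05 3.31 0.000 0.000 -0.006
```

View pics/w3.png

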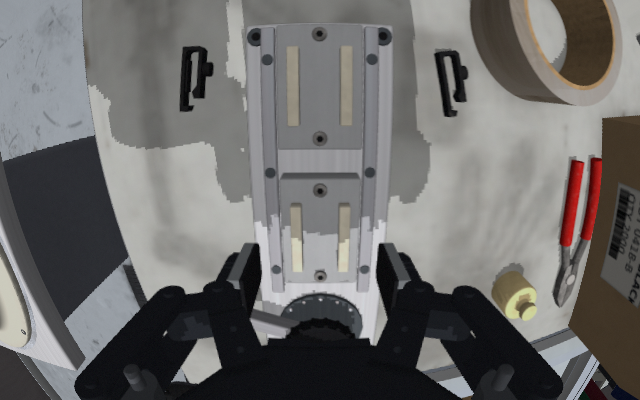

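View pics/s3.png

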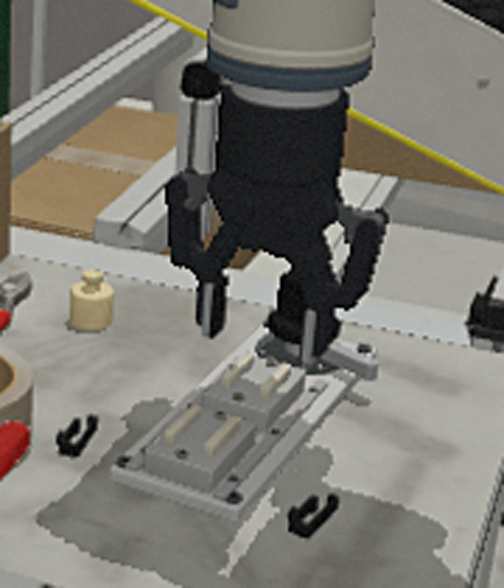

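Emit:
drive_tool:
  steps: "70 0.2 0 1.2 0 0 -0.005; 70 0.2 0 2.3 0 0 -0.005; 70 0.2 0 3 0 0 -0.005; 70 0.2 0 3.3 0 0 -0.005; 70 0.2 0 3.3 0 0 -0.005"

```text
time_s: 3.4
tcp_pos: [496.2, 28.6, 12.9]
orientation: [[0.117, 0.993, 0.001], [0.993, -0.117, -0.0], [0.0, 0.001, -1.0]]
contact_force: [-0.4, -0.4, 0.3]
gripper_width: 60.0
```

Emit:
drive_tool:
  steps: "30 0 0 0 0 0 0; 30 0 0 0 0 0 0; 30 0 0 0 0 0 0; 30 0 0 0 0 0 0; 30 0 0 0 0 0 0"
  grip_force: 25

```text
time_s: 3.82
tcp_pos: [496.2, 28.7, 13.1]
orientation: [[0.117, 0.993, 0.001], [0.993, -0.117, -0.0], [0.0, 0.001, -1.0]]
contact_force: [-0.4, -0.9, 5.8]
gripper_width: 43.4
```

```bash
python3 - <<'E'
from h import *
s=arm.read_state();print(s["tcp_pos"],s["contact_force"],s["moment"],s["gripper_width"])
s=arm.capture("side");cv2.imwrite("pics/s4.png",cv2.resize(s["color"][140:310,310:490],None,fx=3.3,fy=3.3,interpolation=cv2.INTER_CUBIC))
E
```

```text
[496.23360811  28.71068898  13.1450458 ] [-0.42225414 -0.85315947  5.7637546 ] [-0.19207271  0.13848427  0.01461203] 43.39779225001566
```

View pics/s4.png

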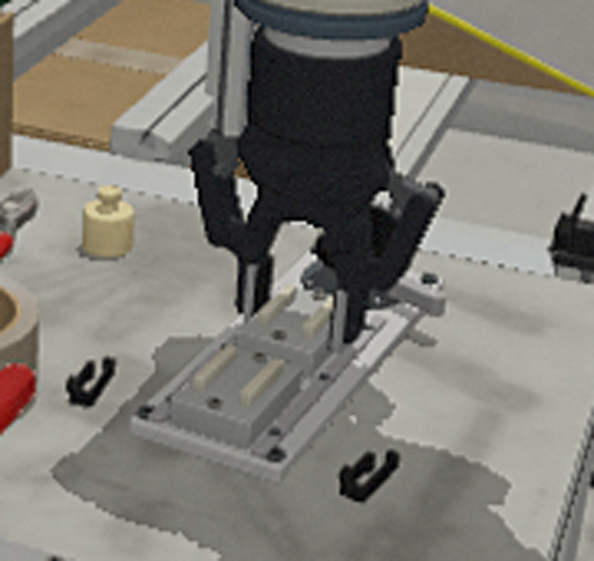

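Emit:
drive_tool:
  steps: "30 0.3 0 -0.05 0 0 0; 30 0.6 0 -0.05 0 0 0; 30 0.9 0 -0.05 0 0 0; 30 1.2 0 -0.05 0 0 0; 30 1.3 0 -0.05 0 0 0"

```text
time_s: 4.28
tcp_pos: [497.7, 42.1, 13.2]
orientation: [[0.116, 0.993, 0.001], [0.993, -0.116, -0.0], [-0.0, 0.001, -1.0]]
contact_force: [-1.1, -5.0, 6.6]
gripper_width: 43.4
```

Emit:
drive_tool:
  steps: "30 0.05 0 0 0 0 0; 30 0.1 0 0 0 0 0; 30 0.15 0 0 0 0 0; 30 0.2 0 0 0 0 0; 30 0.2 0 0 0 0 0"

```text
time_s: 4.7
tcp_pos: [497.9, 43.9, 13.2]
orientation: [[0.116, 0.993, 0.001], [0.993, -0.116, -0.0], [-0.0, 0.001, -1.0]]
contact_force: [-0.2, -3.0, 7.0]
gripper_width: 43.6
```

Emit:
drive_tool:
  steps: "30 0.05 0 0 0 0 0; 30 0.1 0 0 0 0 0; 30 0.15 0 0 0 0 0; 30 0.2 0 0 0 0 0; 30 0.2 0 0 0 0 0"

```text
time_s: 5.12
tcp_pos: [498.0, 44.5, 13.2]
orientation: [[0.116, 0.993, 0.0], [0.993, -0.116, -0.002], [-0.002, 0.001, -1.0]]
contact_force: [-1.6, -25.4, 7.9]
gripper_width: 43.5
```

```bash
python3 - <<'E'
from h import *
c=arm.capture("wrist");cv2.imwrite("pics/w5.png",cv2.resize(c["color"][10:290,190:450],None,fx=2.1,fy=2.1,interpolation=cv2.INTER_CUBIC))
E
```

```text
(no output)
```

View pics/w5.png

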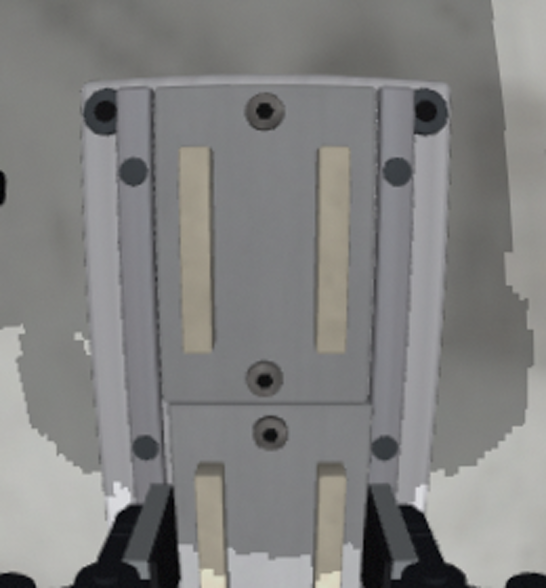

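Emit:
drive_tool:
  steps: "30 -0.15 0 0 0 0 0; 70 -0.15 0 0 0 0 0; 70 -0.15 0 0 0 0 0; 70 -0.15 0 0 0 0 0; 70 -0.15 0 -2 0 0 0"

```text
time_s: 5.58
tcp_pos: [496.1, 44.5, 30.7]
orientation: [[0.117, 0.993, -0.004], [0.993, -0.117, 0.0], [-0.0, -0.004, -1.0]]
contact_force: [-1.5, -0.3, -0.5]
gripper_width: 59.8
```

```bash
python3 - <<'E'
from h import *
p=[495.2,28.4,-.1165]; k=fw(p,0,-82,0); print(k)
s=arm.read_state()["tcp_pos"]
# viewing pose: tool yaw 2.711 , TCP 60 behind along tool x
a=np.pi/2+p[2]+1.257
v=k+np.array([-np.cos(a)*70,-np.sin(a)*70,150]); print(v,a)
a0=np.pi/2+p[2]
P=[s+np.array([0,0,38])]+[s+np.array([0,0,38])+(v-s-[0,0,38])*i/9 for i in range(1,10)]
plan([(*P[i],a0+0.12*i) for i in range(5)],70)
E
```

```text
[485.66859462 -53.04416684   0.        ]
[549.28754721 -82.24397629 150.        ] 2.7112963267948964
tcp [496.1  44.5  30.7] yaw 1.454 t 5.5833 w 59.83721588615051
70 -0.00 -0.02 -3.80 -0.004 0.000 -0.000;
70 -1.33 0.73 -4.71 -0.004 0.000 -0.120;
70 -2.66 1.48 -5.61 -0.004 -0.000 -0.240;
70 -3.99 2.22 -6.52 -0.004 -0.000 -0.360;
70 -5.32 2.97 -7.42 -0.004 -0.001 -0.480
```

Emit:
drive_tool:
  steps: "70 0 0 -4 0 0 0; 70 -1 0.7 -8 0 0 -0.12; 70 -3 1.5 -11 0 0 -0.24; 70 -6 2.5 -12 0 0 -0.36; 70 -9 4 -12 0 0 -0.48"

```text
time_s: 6.0
tcp_pos: [527.6, -49.7, 156.0]
orientation: [[-0.36, 0.933, 0.004], [0.933, 0.36, -0.001], [-0.002, 0.004, -1.0]]
contact_force: [1.1, -0.2, -0.2]
gripper_width: 59.7
```

```bash
python3 - <<'E'
from h import *
s=arm.read_state()["tcp_pos"]; v=np.array([549,-82,150.]); 
plan([(*(s+(v-s)*i/5),1.934+0.122*i) for i in range(1,6)],70)
E
```

```text
tcp [527.6 -49.7 156. ] yaw 1.939 t 6.0 w 59.65616919003231
70 -0.76 0.17 0.12 0.004 0.003 -0.117;
70 -1.51 0.33 0.24 0.004 0.003 -0.239;
70 -2.27 0.50 0.37 0.003 0.003 -0.361;
70 -3.03 0.66 0.49 0.003 0.003 -0.483;
70 -3.79 0.83 0.61 0.003 0.003 -0.605
```

Emit:
drive_tool:
  steps: "70 -0.7 0.1 0.1 0 0 -0.12; 70 -1.5 0.3 0.2 0 0 -0.24; 70 -2.2 0.5 0.3 0 0 -0.36; 70 -3 0.7 0.3 0 0 -0.48; 70 -3.6 0.8 0.3 0 0 -0.6"

```text
time_s: 6.42
tcp_pos: [547.1, -80.3, 149.6]
orientation: [[-0.823, 0.568, -0.0], [0.568, 0.823, 0.0], [0.0, -0.0, -1.0]]
contact_force: [-0.1, 0.6, 0.1]
gripper_width: 59.6
```

Emit:
drive_tool:
  steps: "70 0 0 0 0 0 -0.12; 70 0 0 0 0 0 -0.165; 70 0 0 0 0 0 -0.165; 70 0 0 0 0 0 -0.165; 70 0 0 0 0 0 -0.165"

```text
time_s: 6.83
tcp_pos: [546.7, -79.8, 149.7]
orientation: [[-0.902, 0.432, -0.0], [0.432, 0.902, 0.0], [0.0, -0.0, -1.0]]
contact_force: [0.1, -1.0, 0.1]
gripper_width: 59.6
```

```bash
python3 - <<'E'
from h import *
import pickle
arm.capture("top")
st=arm.read_state();print(st["tcp_pos"],np.arctan2(st["orientation"][1,0],st["orientation"][0,0]))
c=arm.capture("wrist"); pickle.dump(c,open("w6.pkl","wb"))
p=[495.2,28.4,-.1165]
x0,y0,f=190,60,3
im=cv2.resize(c["color"][y0:y0+200,x0:x0+260],None,fx=f,fy=f,interpolation=cv2.INTER_CUBIC)
b=-1.257
pts={"tip":(62*np.sin(b),-82+62*np.cos(b),28),"axis66":(0,-82,66),"axis10":(0,-82,10),"bar+":(22*np.sin(b),-82+22*np.cos(b),66),"bar-":(-22*np.sin(b),-82-22*np.cos(b),66),"c1":(42,-120,10),"c2":(-42,-120,10)}
for n,P in pts.items():
    u=proj(c,fw(p,*P),True)[0]; u=(u-[x0,y0])*f; print(n,u.round(1)); cv2.circle(im,tuple(map(int,u.round())),3,(0,0,255),-1)
cv2.imwrite("pics/w6p.png",im)
cv2.imwrite("pics/w6.png",c["color"])
E
```

```text
[546.76468067 -79.86259524 149.76852628] 2.694823221883616
tip [373.3 -61. ]
axis66 [375.4 160.8]
axis10 [377.4 152.2]
bar+ [373.9  70.6]
bar- [377.  250.2]
c1 [305.9 320.4]
c2 [212.8  65.8]
```

View pics/w6p.png

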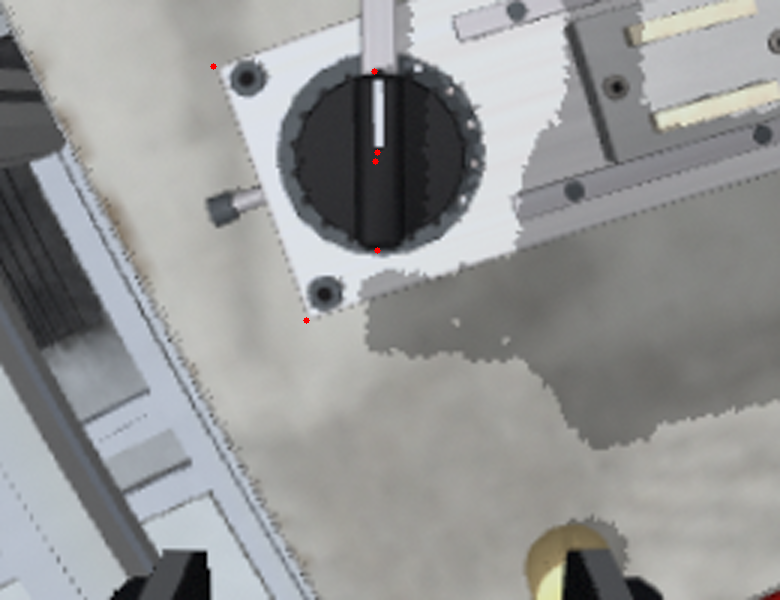

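View pics/w6.png

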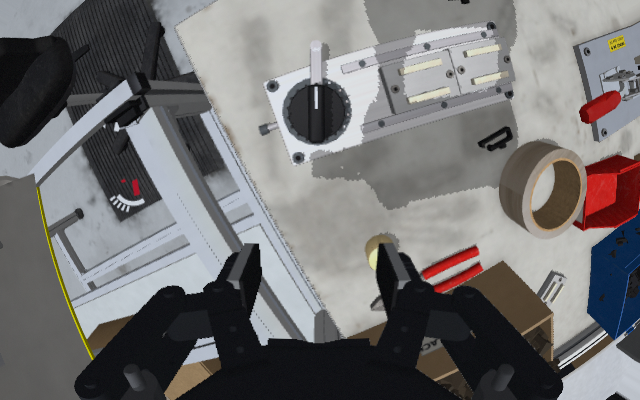

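```bash
python3 - <<'E'
from h import *
import pickle
c=pickle.load(open("w6.pkl","rb"))
k=ray(c,190+379.5/3,60+161/3,66,True);print(k, ray(c,190+380/3,60+155/3,12,True))
k=np.array([k[0],k[1]]); s=arm.read_state()["tcp_pos"]
plan([(*(s[:2]+(k-s[:2])*f),z,2.705) for f,z in ((.4,140),(.9,125),(1,105),(1,90),(1,90))],50)
plan([(*k,z,2.705) for z in (80,60,50,42,42)],50)
E
```

```text
[486.13032814 -52.17146209  66.        ] [486.70036469 -52.6667718   12.        ]
tcp [546.8 -79.9 149.8] yaw 2.695 t 6.9333 w 59.84096681657876
50 2.67 -0.05 0.98 0.000 -0.000 -0.010;
50 6.00 -0.11 2.48 0.000 -0.000 -0.010;
50 6.67 -0.12 4.48 0.000 -0.000 -0.010;
50 6.67 -0.12 5.98 0.000 -0.000 -0.010;
50 6.67 -0.12 5.98 0.000 -0.000 -0.010
tcp [546.8 -79.9 149.8] yaw 2.695 t 6.9333 w 59.84096681657876
50 6.67 -0.12 6.98 0.000 -0.000 -0.010;
50 6.67 -0.12 8.98 0.000 -0.000 -0.010;
50 6.67 -0.12 9.98 0.000 -0.000 -0.010;
50 6.67 -0.12 10.78 0.000 -0.000 -0.010;
50 6.67 -0.12 10.78 0.000 -0.000 -0.010
```

Emit:
drive_tool:
  steps: "50 2.7 0 1 0 0 -0.01; 50 6 -0.1 2.5 0 0 -0.01; 50 6.7 -0.1 4.5 0 0 -0.01; 50 6.7 -0.1 6 0 0 -0.01; 50 6.7 -0.1 6 0 0 -0.01"

```text
time_s: 7.35
tcp_pos: [484.2, -51.5, 87.9]
orientation: [[-0.907, 0.422, -0.003], [0.422, 0.907, 0.001], [0.003, -0.001, -1.0]]
contact_force: [-0.7, 1.2, 0.6]
gripper_width: 42.5
```

Emit:
drive_tool:
  steps: "50 0 0 0 0 0 0; 50 0 0 1.5 0 0 0; 50 0 0 3 0 0 0; 50 0 0 4.5 0 0 0; 50 0 0 4.8 0 0 0"

```text
time_s: 7.77
tcp_pos: [486.3, -52.2, 41.1]
orientation: [[-0.907, 0.422, -0.0], [0.422, 0.907, 0.0], [0.0, -0.0, -1.0]]
contact_force: [-1.3, -0.3, 0.6]
gripper_width: 42.4
```

```bash
python3 - <<'E'
from h import *
arm.capture("wrist")
plan([(486.3,-52.3,42,2.705)],50)
s=arm.capture("side");cv2.imwrite("pics/s7.png",cv2.resize(s["color"][100:310,310:490],None,fx=2.8,fy=2.8,interpolation=cv2.INTER_CUBIC))
s=arm.capture("wrist");cv2.imwrite("pics/w7.png",s["color"])
E
```

```text
tcp [486.2 -52.2  41.4] yaw 2.706 t 7.8167 w 42.66234688686008
50 -0.02 -0.00 -0.06 -0.000 -0.001 0.001
```

View pics/s7.png

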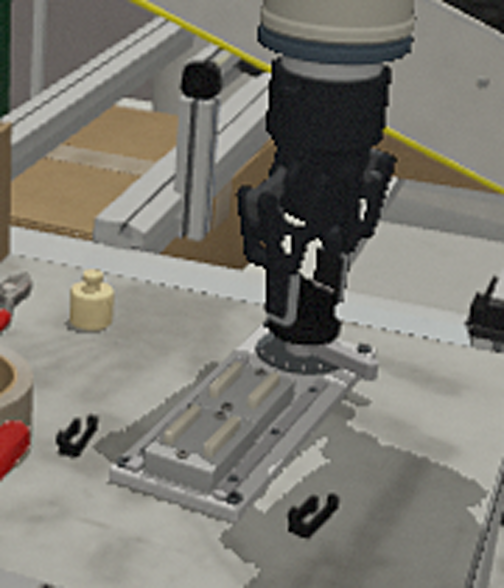

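View pics/w7.png

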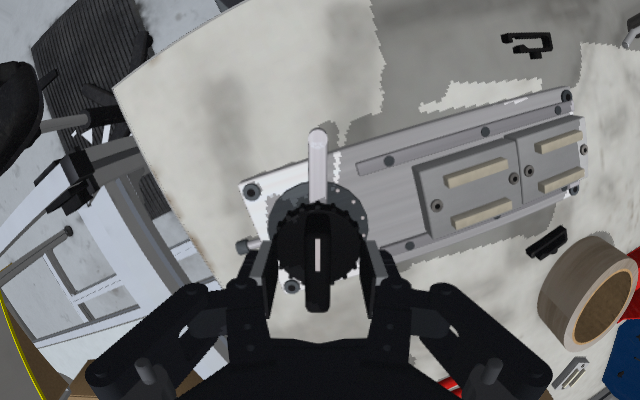

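Emit:
drive_tool:
  steps: "20 0 0 -0.1 0 0 0; 0 0 0 -0.1 0 0 0; 0 0 0 -0.1 0 0 0; 0 0 0 -0.1 0 0 0; 0 0 0 -0.1 0 0 0"
  grip_force: 40

```text
time_s: 8.33
tcp_pos: [486.3, -52.6, 43.8]
orientation: [[-0.907, 0.421, 0.001], [0.421, 0.907, -0.001], [-0.002, -0.0, -1.0]]
contact_force: [-4.3, -7.2, 13.2]
gripper_width: 11.6
```

Emit:
drive_tool:
  steps: "0 0 0 0 0 0 0; 0 0 0 0 0 0 0; 0 0 0 0 0 0 0; 0 0 0 0 0 0 0.05; 0 0 0 0 0 0 0.1"

```text
time_s: 8.75
tcp_pos: [486.3, -52.7, 43.8]
orientation: [[-0.859, 0.512, 0.001], [0.512, 0.859, -0.001], [-0.002, -0.0, -1.0]]
contact_force: [-4.5, -8.9, 13.5]
gripper_width: 11.1
```

```bash
python3 - <<'E'
from h import *
plan([(486.3,-52.3,42,2.705)],0)
s=arm.read_state();print(s["contact_force"],s["moment"])
E
```

```text
tcp [486.3 -52.7  43.8] yaw 2.605 t 8.75 w 11.100542447799487
0 0.02 0.04 0.18 -0.000 0.002 -0.100
[-4.49326899 -8.89826105 13.53260153] [-1.34648483  0.68689621  0.06891333]
```

Emit:
drive_tool:
  steps: "0 0 0 -0.1 0 0 0.1; 0 0 0 -0.1 0 0 0.2; 0 0 0 -0.1 0 0 0.3; 0 0 0 -0.1 0 0 0.4; 0 0 0 -0.1 0 0 0.5"

```text
time_s: 9.17
tcp_pos: [485.9, -53.0, 44.0]
orientation: [[-0.506, 0.862, -0.0], [0.862, 0.506, -0.001], [-0.001, -0.001, -1.0]]
contact_force: [-2.2, -15.3, -7.5]
gripper_width: 11.2
```

Emit:
drive_tool:
  steps: "0 0 0 0 0 0 0.1; 0 0 0 0 0 0 0.2; 0 0 0 0 0 0 0.3; 0 0 0 0 0 0 0.4; 0 0 0 0 0 0 0.5"

```text
time_s: 9.58
tcp_pos: [485.4, -53.2, 43.9]
orientation: [[-0.031, 1.0, -0.001], [1.0, 0.031, -0.001], [-0.001, -0.001, -1.0]]
contact_force: [-6.0, -18.2, -6.1]
gripper_width: 10.9
```

```bash
python3 - <<'E'
from h import *
plan([(486.3,-52.3,43,1.454)],0)
s=arm.read_state();print(s["contact_force"],s["moment"])
E
```

```text
tcp [485.4 -53.2  43.9] yaw 1.602 t 9.5833 w 10.891042611303462
0 0.09 0.09 0.09 -0.001 0.001 0.148
[ -6.04775486 -18.2311866   -6.14218116] [-3.02819785  0.85435509  0.00548827]
```

Emit:
drive_tool:
  steps: "0 -0.03 0 0.05 0 0 0.07; 0 -0.06 -0.03 0.05 0 0 0.12; 0 -0.08 -0.03 0.05 0 0 0.15; 0 -0.08 -0.03 0.05 0 0 0.15; 0 -0.08 -0.03 0.05 0 0 0.15"

```text
time_s: 10.0
tcp_pos: [485.2, -53.3, 43.8]
orientation: [[0.114, 0.993, -0.0], [0.993, -0.114, -0.001], [-0.001, -0.0, -1.0]]
contact_force: [-6.1, -7.5, 6.3]
gripper_width: 10.9
```

```bash
python3 - <<'E'
from h import *
plan([(486.3,-52.3,43,1.454)],0)
s=arm.read_state();print(s["contact_force"],s["moment"])
c=arm.capture("side");cv2.imwrite("pics/s8.png",cv2.resize(c["color"][180:300,340:460],None,fx=5,fy=5,interpolation=cv2.INTER_CUBIC))
c=arm.capture("top");cv2.imwrite("pics/t8.png",cv2.resize(c["color"][240:320,265:420],None,fx=5,fy=5,interpolation=cv2.INTER_CUBIC))
c=arm.capture("wrist");cv2.imwrite("pics/w8.png",cv2.resize(c["color"][0:330,160:480],None,fx=1.8,fy=1.8,interpolation=cv2.INTER_CUBIC))
E
```

```text
tcp [485.2 -53.3  43.8] yaw 1.456 t 10.0 w 10.941154766007553
0 0.12 0.10 0.08 -0.000 0.001 0.002
[-6.05843062 -7.50391994  6.27132107] [-1.30987409  0.83764549  0.02799642]
```

View pics/s8.png

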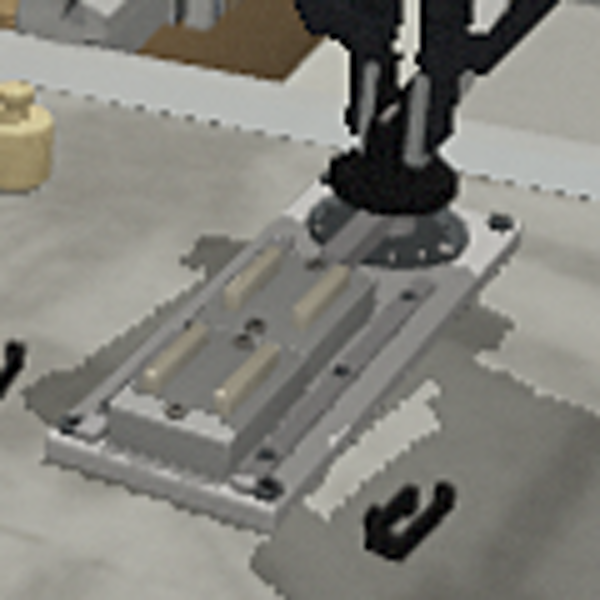

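View pics/w8.png

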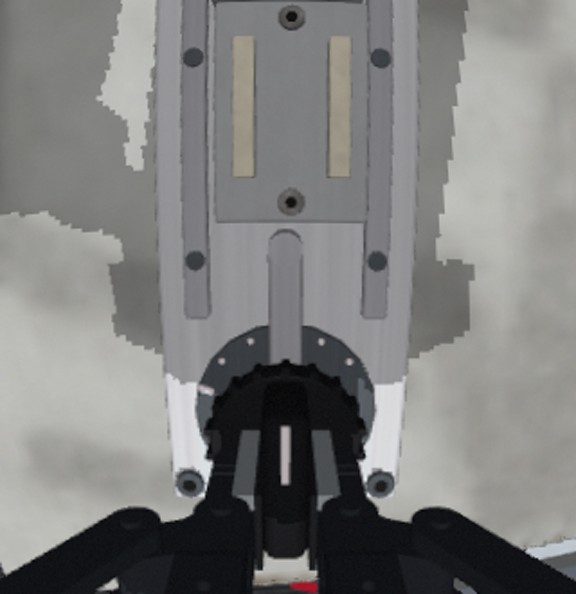

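View pics/t8.png

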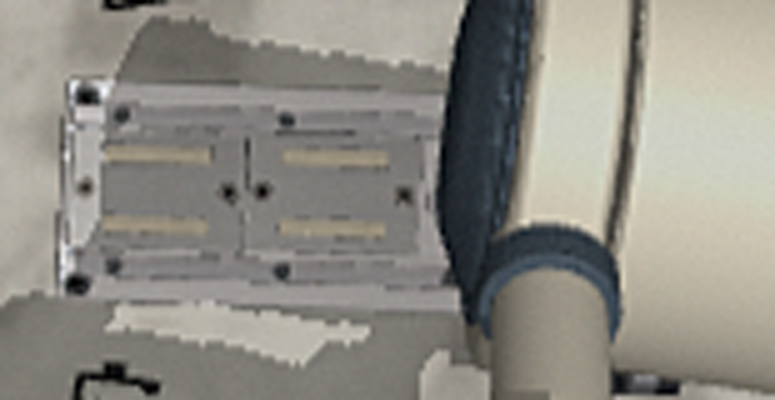

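Emit:
drive_tool:
  steps: "0 0 0 0 0 0 0; 0 0 0 0 0 0 0; 0 0 0 0 0 0 0; 0 0 0 0 0 0 0; 0 0 0 0 0 0 0"

```text
time_s: 10.57
tcp_pos: [485.2, -53.3, 43.8]
orientation: [[0.114, 0.993, -0.0], [0.993, -0.114, -0.001], [-0.001, -0.0, -1.0]]
contact_force: [-5.4, -6.5, 6.1]
gripper_width: 11.3
```

```bash
python3 - <<'E'
from h import *
c=arm.capture("wrist")
cv2.imwrite("pics/w9.png",cv2.resize(c["color"][0:140,220:420],None,fx=4,fy=4,interpolation=cv2.INTER_CUBIC))
p=[495.2,28.4,-.1165]
def loc(w):
    c_,s_=np.cos(p[2]),np.sin(p[2]); d=w[:2]-p[:2]; return np.array([c_*d[0]+s_*d[1],-s_*d[0]+c_*d[1]]).round(1)
print(loc(ray(c,160+290/1.8,221/1.8,26,True)),loc(ray(c,160+286/1.8,232/1.8,28,True)),loc(ray(c,160+285/1.8,360/1.8,28,True)))
c=arm.capture("side");cv2.imwrite("pics/s9.png",cv2.resize(c["color"][225:280,350:430],None,fx=9,fy=9,interpolation=cv2.INTER_CUBIC))
s=arm.read_state();print(s["contact_force"],s["joint_vel"].round(4),s["gripper_width"],s["time_s"])
E
```

```text
[  1.7 -16.6] [  0.6 -19.6] [  0.4 -57.9]
[-6.08549465 -8.33036846  6.98904392] [-0.0005 -0.0005  0.001   0.0002  0.0005  0.0009] 10.49539478802497 10.6667
```

View pics/w9.png

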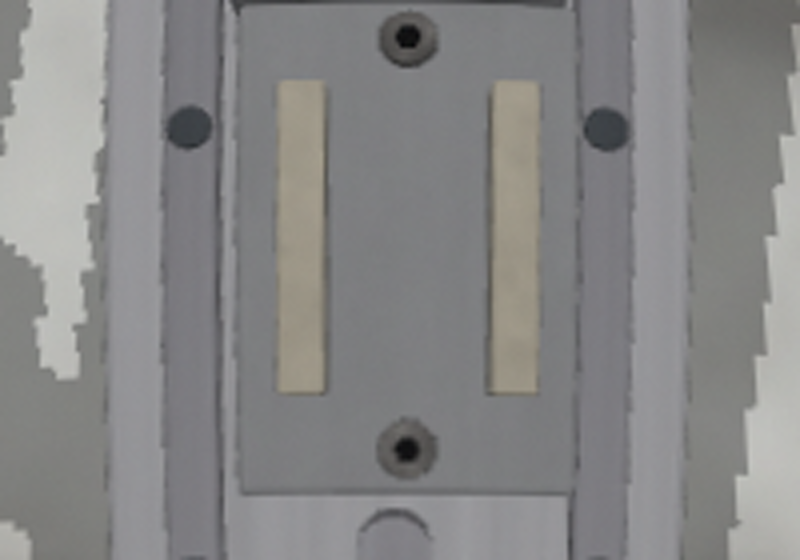

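View pics/s9.png

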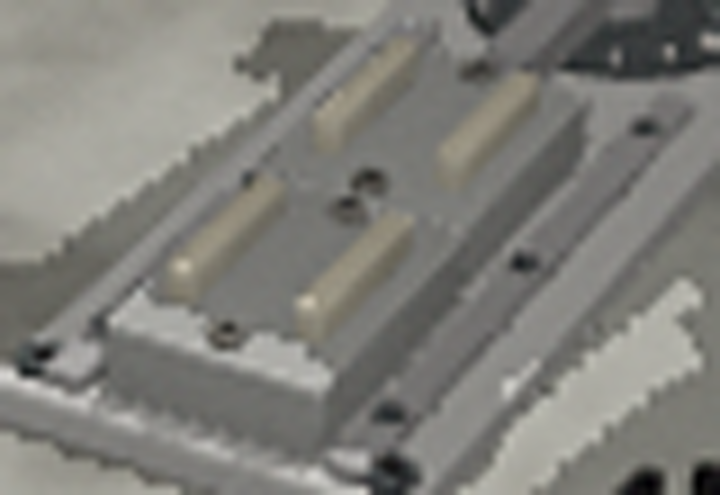

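```bash
python3 - <<'E'
from h import *
c=arm.capture("top")
g=cv2.cvtColor(c["color"],cv2.COLOR_BGR2HSV); m=((g[...,1]>45)&(g[...,0]>12)&(g[...,0]<40)).astype(np.uint8); m[:262]=0;m[292:]=0;m[:,:280]=0;m[:,350:]=0
n,l,st,ce=cv2.connectedComponentsWithStats(m)
for i in range(1,n):
    if st[i,4]>20: print(st[i],ce[i],ray(c,*ce[i],34).round(2))
cv2.imwrite("pics/t9.png",cv2.resize(c["color"][260:300,280:350],None,fx=11,fy=11,interpolation=cv2.INTER_CUBIC))
E
```

```text
[287 269  20   3  29] [295.68965517 270.5862069 ] [518.31 110.28  34.  ]
[326 270  16   3  29] [332.79310345 271.48275862] [510.82  40.74  34.  ]
[327 285  15   2  25] [333.92 285.52] [484.83  40.99  34.  ]
```

View pics/t9.png

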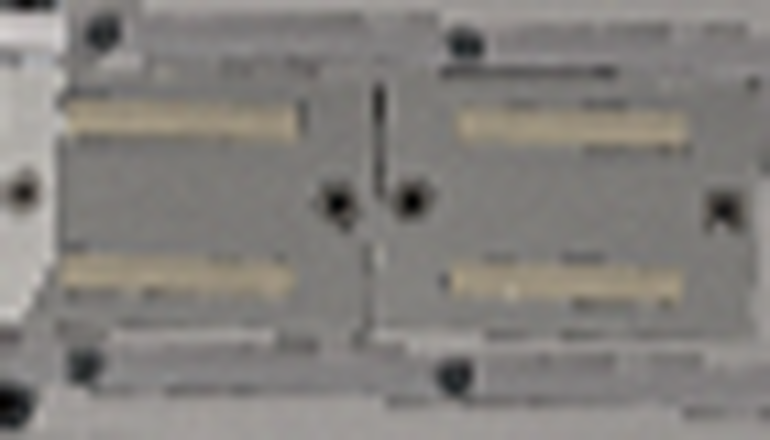

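```bash
python3 - <<'E'
from h import *
c=arm.capture("top")
f=lambda u,v:ray(c,280+u/11,260+v/11,34)
for a,b in [((298,120),(688,128)),((66,116),(457,124)),((292,278),(682,286)),((62,268),(449,278))]: print(np.linalg.norm(f(*a)-f(*b)).round(2))
# same for the two screws spanning within a block
print(np.linalg.norm(f(66,116)-f(298,120)),np.linalg.norm(f(457,124)-f(688,128)))
for a,b in [((22,190),(338,204)),((412,200),(722,210)),((22,190),(412,200)),((338,204),(722,210))]:
    g=lambda u,v:ray(c,280+u/11,260+v/11,26); print(np.linalg.norm(g(*a)-g(*b)).round(2))
E
```

```text
66.8
67.01
66.36
65.91
39.76784748371994 39.55780203281618
54.54
53.41
67.26
66.14
```

```bash
python3 -c "
from plant import arm
print(arm.sign_off()); s=arm.read_state(); print(s['time_s'],s['contact_force'],s['gripper_width'])"
```

```text
the job is handed in; nothing more can be done
None
the job is handed in; nothing more can be done
```

I pushed the loose nest block flush against the fixed one and turned the knob clockwise to its third stop. I handed the job in at about 10.7 s with the gripper still holding the knob; no verdict was reported.

**Nest block:** I gripped it by its sides and slid it about 16 mm, until the push force reached about 25 N. I then backed off and let go.
- The last images put the two blocks about 66.5 mm apart centre to centre, where 66 mm is exact. That leaves a gap of about 0.5 mm, with scatter up to about 1 mm.
- A thin dark seam is still visible between them in the top view.
- The steel finger stands 3.0 mm short of the block, which matches the block being home.

**Knob:** I gripped the bar at home with a 40 N grip and turned it 72°.
- The finger points along the channel to within about 0.01 rad, with two pips on the far side of it and the pips I take for stops 1 and 2, plus the home bar, on the near side.
- The tool heading was 1.456 rad, against 1.454 expected for the third stop.

**Forces:** The arm was at rest at the end, with about 12 N on the wrist. The sideways force reached 18 N while turning, so I shifted the tool slightly to relieve it. The force on the knob itself was not measured. The fingers were stopped by the bar at about 11 mm.

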